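# Isolate the test dock and draw out the tall supply module for inspection

### The arm

A 7-joint arm with a two-finger parallel gripper is mounted at the origin on the work surface. World frame = base frame: x ahead of the robot, y to its left, z up, the work surface at z = 0. Lengths are in m, angles in rad, forces in N, time in s.
With the tool pointing down it reaches from about 0.35 to 0.9 m from the base axis. Payload 8.1 kg.
Tool frame: the origin (TCP) lies midway between the tips of the shut fingers; the grasp point (between the pads) lies arm.hold_point_z behind it (arm.hold_point_z is the distance from the TCP to the grasp point, in m); z points along the fingers, x is the direction in which the jaws open and shut, and the axes are right-handed (so a half turn about z gives the same grasp; the last joint's range is limited). The gripper opens to 92 mm and grips with 3 to 60 N. Pads are 19 mm wide; open, the fingers measure 130 mm over their backs; the gripper's body (75 mm by 190 mm) begins 47 mm behind the grasp point.
Start: joints at [1.019, 0.434, 0.025, 1.573, -0.012, 1.134, -0.075], TCP at [0.271, -0.563, 0.198] pointing down, gripper open.
Joint ranges: [-2.62, 2.62], [-0.44, 2.09], [-1.27, 1.32], [0.08, 2.57], [-1.32, 4.46], [0.12, 2], [-2.74, 2.74]. Speed limits (rad/s): [2.22, 2.22, 3.01, 3.01, 3.14, 3.14, 3.14].

### API

Orientations are given as a rotation vector (axis times angle).
In Python, from cell import arm gives the robot as it stands.
- The arm moves only by the shell command python3 -m pendant 'ROWS' [FORCE]. ROWS is JSON, a list of rows, each an object with "dp": the shift along the tool's x, y, z in m, a list of three; "rotation": the turn, a rotation vector about the tool's x, y, z in rad, a list of three; "fingers": the closure, from -1 (fully open) to 1 (shut). In form: [{"dp": [x, y, z], "rotation": [rx, ry, rz], "fingers": fingers}, ...]. A call has 1 to 20 rows; each row is the pose to reach, as a shift and turn from the pose measured when the call began, along the tool's axes at that moment; what a row does not reach only later rows make up. A row lasts 1/8 s, in which the tool goes at most 62.5 mm and 10.7 degrees, less where a joint would pass 70% of its speed; a pose out of reach is approached as far as the arm can. A call with a gripper value outside its range is refused whole. The fingers move at their own pace and stop on an object; FORCE is the grip in N (left out, the last holds). Time passes only in rows, so rows that repeat a pose let the fingers close. It gives the time, the measured TCP pose, the force and the opening at its end, in the units of the state.
- arm.observe(): the state, without advancing time (a new reading comes with each control period).
- arm.get_image(name): name is "side" or "top" or "wrist"; returns the picture (384x512x3 uint8, blue, green, red); there is no depth.
- arm.camera_params(name): a dict with "camera_matrix" (3x3 intrinsics, pixels), "rvec" (rotation vector, rad) and "tvec" (3), from world to camera coordinates, as OpenCV has them. Camera axes: x right, y down, z forward; pixel columns grow to the right and rows downward; lengths in m; the calibration is good to about 2 mm. A picture is of the moment at which its call begins: read the wrist's pose just before it. camera_params takes no time and is no camera call; for the wrist camera it gives the pose at the moment of the call.
- arm.sign_off(): hands the job in, once; it reports no verdict.
The state is a dict: "clock": time; "joints": joint angles; "dq": joint speeds; "joint_efforts": joint torques, N m; "position": TCP position; "ee_rot": TCP orientation; "force": force on the tool from outside, world axes, zero at the start; "ft_torque": the same for the moment, N m; "width": opening from 0.0 (shut) to 1.0 (fully open).
Only numpy, scipy, OpenCV 4.12 (cv2) and the standard library are available. Lean on these libraries where they do the work, as an engineer would, in place of code of your own. Each camera call takes 0.05 s, during which the arm holds its last target.

### The job

Switch the isolator off: turn the bar handle on top of the grey box anticlockwise, 60 degrees, until it stops at off, in line with the box's long side. Then take the taller of the two plug-in modules by its handle, draw it straight up out of the dock without tipping it, and finish while holding it in the gripper, level and still, with its underside at least 3 cm above the dock's top, so that its underside can be inspected. Leave the shorter module in its bay, the isolator off and everything else on the bench where it is.

Things in the scene. Friction and masses are not known exactly. Their poses are not given: they have to be found in the camera images.
- isolator: Isolator, a grey box fixed to the bench, 130 mm long (its x axis), 95 mm wide (its y axis), 60 mm high; origin at the centre of its underside, z up. On top lies a flat round collar to z = 64 mm, then the handle.
- isolator_axis (a point): Point on the handle's vertical turning axis, 90 mm above the bench, inside the black bar handle. The bar is 84 mm long, 18 mm wide and 36 mm tall (68 to 104 mm above the bench), centred on the axis; below it is a flat grey disc of radius 26 mm with its top at 68 mm. This point is fixed to the box: its axes are the box's and do not turn with the handle.
- handle (a joint): Angle of the isolator handle in rad. 0 is off: the bar lies along the box's x axis (its long side). It grows clockwise seen from above, to 1.047 (60 degrees), which is on. Hard stops at both ends; in between it turns stiffly (about 0.12 N m of friction) and stays where it is left. It starts on (0.96 to 1.045).
- dock: Grey dock fixed to the bench, 130 mm (its x) by 250 mm (its y) by 60 mm high; origin at the centre of its underside, z up. Two open-topped bays, centred at y = -60 and y = +60 mm, each 96 mm (x) by 66 mm (y), with a floor 10 mm above the bench, hold the two modules (either may be in either bay). Nothing latches the modules.
- tall_center (a point): Centre of the body of the taller plug-in module, half-way up: an aluminium box 90 mm (x) by 60 mm (y) by 110 mm high (z), standing loose in a bay, 10 mm above the bench; about 0.3 to 0.65 kg, balanced about its centre line. Its underside is 55 mm below this point. Its x, y axes are parallel to the dock's at the start.
- tall_bar (a point): Centre of the black handle bar of the taller module, 143 mm above its underside (88 mm above its centre). The bar runs along the module's x, 82 mm long, 12 mm wide (y), 14 mm tall; it stands on two 10 mm thick posts at x = -36 and +36 mm, with 26 mm of free height between bar and module top.
- short_center (a point): Centre of the shorter module's body, half-way up: the same shape but 70 mm high (handle bar 103 mm above its underside). It stays in its bay.
- fuse_jar: Clear jar, 40 mm across, 55 mm high, standing 10 to 12 cm beyond the isolator; origin at the centre of its underside. Leave alone.
- driver: Screwdriver with black handle, 170 mm long, lying on the bench on the robot's side of the dock. Leave alone.
- handmeter: Hand-held meter, 150 x 78 x 43 mm, lying on the bench at the right. Leave alone.
- parts_tray: Grey two-part tray, 140 x 100 x 35 mm, at the left. Leave alone.
- tape_roll: Black tape roll lying flat, 64 mm across, 19 mm high, near the robot. Leave alone.
- heatsink: Finned aluminium heat sink, 60 x 90 x 35 mm, at the back. Leave alone.
- pot: White ceramic pot, 72 mm across, 70 mm high, at the back. Leave alone.
Mind the look-alikes: they are no part of the job. What is shaped like the isolator but yellow is not meant.

How it is judged:
On the way, in this order (a step that is already met when the one before it is completed fails the run):
1. the isolator is off while the tall module still sits in its bay (value of joint handle below 0.15 rad and height (world z) of tall_center below 0.073 m), for 0.2 s.
2. the tall module is clear above the dock, level, in the fingers (value of joint handle below 0.15 rad and height (world z) of tall_center above 0.14 m and angle between tall_center's own z axis and vertical below 0.14 rad and contact force between tall and the fingers above 2 N and contact force between tall and dock below 0.2 N), for 0.2 s.
At the end, for the whole second after the job is handed in: Handle within 0.15 rad of off; tall module held in the fingers, centre over 140 mm above the bench, tilt under 8 degrees, slower than 3 cm/s and 0.2 rad/s, touching neither dock, short module nor isolator; short module within 12 mm, other loose things within 25 mm of their starts (all of step 2 and contact force between tall and short below 0.2 N and contact force between tall and isolator below 0.2 N and linear speed of tall below 0.03 m/s and angular speed of tall below 0.2 rad/s and distance of short_center from where it was at the start of the episode below 0.012 m and distance of each of fuse_jar, driver, handmeter, parts_tray, tape_roll, heatsink, pot from where it was at the start of the episode below 0.025 m); the arm keeps its last pose, push and grip.
It fails at once if the tall module is lifted while the isolator is on (value of joint handle above 0.2 rad and height (world z) of tall_center above 0.075 m).
It fails at once if the tall module is tipped by more than 17 degrees (angle between tall_center's own z axis and vertical above 0.3 rad).
It fails at once if the shorter module is moved from its seat (distance of short_center from where it was at the start of the episode above 0.012 m).
It fails at once if another loose thing on the bench is disturbed (moved more than 25 mm) (distance of any of fuse_jar, driver, handmeter, parts_tray, tape_roll, heatsink, pot from where it was at the start of the episode above 0.025 m).
It also fails if it takes over 43 s, if anything falls off the work surface, if the arm or the gripper's body presses on something with over 40 N, if the wrist force passes 120 N, or if a joint passes its speed limit or range.

## Working session

There is one attempt and no reset: what is moved stays moved. The work goes in short steps, Python scripts to look and compute and a shell command to move; the robot and the scene stay as the last step left them, time stands still between calls to the robot, and variables do not carry over. Pictures are saved under pics/ and viewed, and the job is handed in when it is done.

```bash
ls; mkdir -p pics; python3 - <<'E'
from cell import arm
import cv2,numpy as np
print(arm.observe(), arm.hold_point_z)
for n in("side","top","wrist"):
    cv2.imwrite(f"pics/{n}0.png",arm.get_image(n)); p=arm.camera_params(n); print(n,p)
E
```

```text
pics
{'clock': 0.0, 'joints': array([ 1.01942735,  0.43522411,  0.02501569,  1.57409283, -0.01158068,
        1.13399706, -0.07509546]), 'dq': array([-0.00079756, -0.00108657,  0.00074023,  0.00191609, -0.00133284,
        0.00088605,  0.00089275]), 'joint_efforts': array([ 3.93004711e-06, -6.67861533e+01,  9.84403342e-01, -3.14463544e+01,
       -6.08418253e-02,  4.29270440e-02,  1.39097669e-04]), 'position': array([ 0.27083632, -0.56265645,  0.19764646]), 'ee_rot': array([-2.65937891e+00,  1.67123177e+00,  2.23235582e-03]), 'force': array([-0.46393286,  1.18615456,  0.19871433]), 'ft_torque': array([0.01143626, 0.00216244, 0.00438633]), 'width': 0.9987242482844739} 0.0188
side {'camera_matrix': array([[423.59721249,   0.        , 259.35618851],
       [  0.        , 423.59721249, 197.4437769 ],
       [  0.        ,   0.        ,   1.        ]]), 'rvec': array([ 0.3993689 , -2.6453255 ,  1.36712805]), 'tvec': array([0.55469599, 0.21971651, 1.19679012])}
top {'camera_matrix': array([[383.39617981,   0.        , 255.12280136],
       [  0.        , 383.39617981, 191.41719948],
       [  0.        ,   0.        ,   1.        ]]), 'rvec': array([ 2.17928121, -2.12292878,  0.16501277]), 'tvec': array([-0.02438576,  0.5691477 ,  1.37662627])}
wrist {'camera_matrix': array([[314.55176258,   0.        , 254.10593518],
       [  0.        , 314.55176258, 196.8325027 ],
       [  0.        ,   0.        ,   1.        ]]), 'rvec': array([-2.4466241 ,  1.54000294,  0.22357485]), 'tvec': array([-0.62490894, -0.03372467,  0.39124698])}
```

View pics/side0.png

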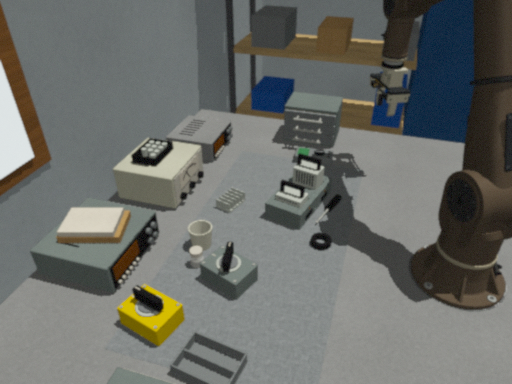

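View pics/top0.png

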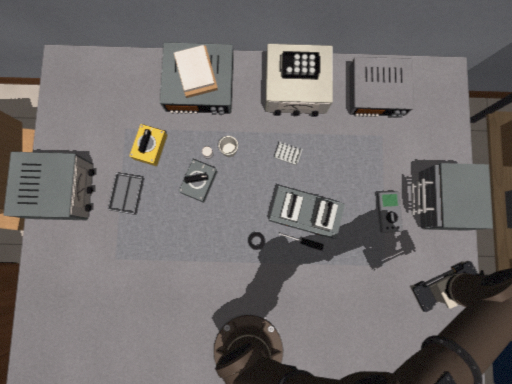

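View pics/wrist0.png

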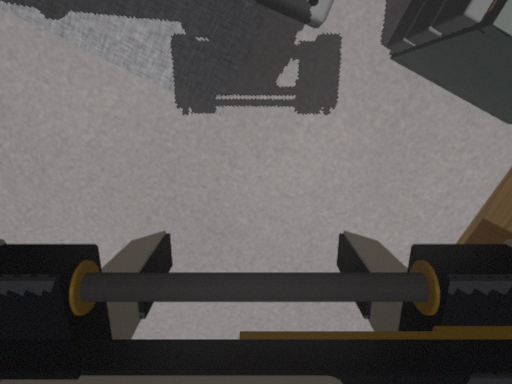

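Side view: grey isolator at (229,270), yellow look-alike at (151,312), dock at (298,195) with its modules at (308,172) and (292,190). Top view: grey isolator (198,180), yellow box (148,143), modules (326,213) and (291,206). I'll enlarge these.

```bash
python3 - <<'E'
import cv2,numpy as np
t=cv2.imread("pics/top0.png"); s=cv2.imread("pics/side0.png")
def crop(im,x,y,w,h,k,fn): cv2.imwrite(fn,cv2.resize(im[y:y+h,x:x+w],None,fx=k,fy=k,interpolation=cv2.INTER_CUBIC))
crop(t,170,140,60,70,8,"pics/t_iso.png")
crop(t,262,176,90,70,8,"pics/t_dock.png")
crop(s,190,230,80,70,8,"pics/s_iso.png")
crop(s,260,140,80,90,6,"pics/s_dock.png")
E
```

```text
(no output)
```

View pics/t_iso.png

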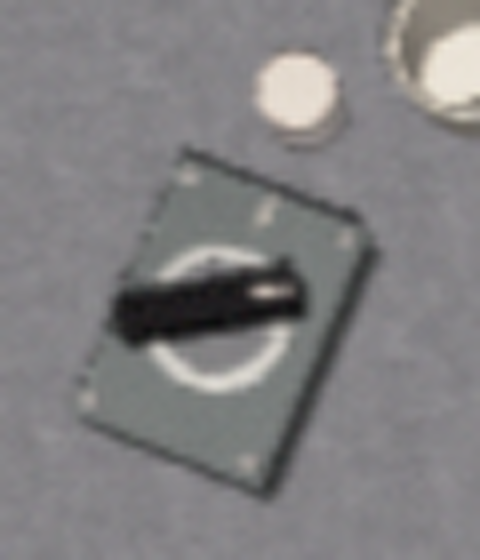

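View pics/t_dock.png

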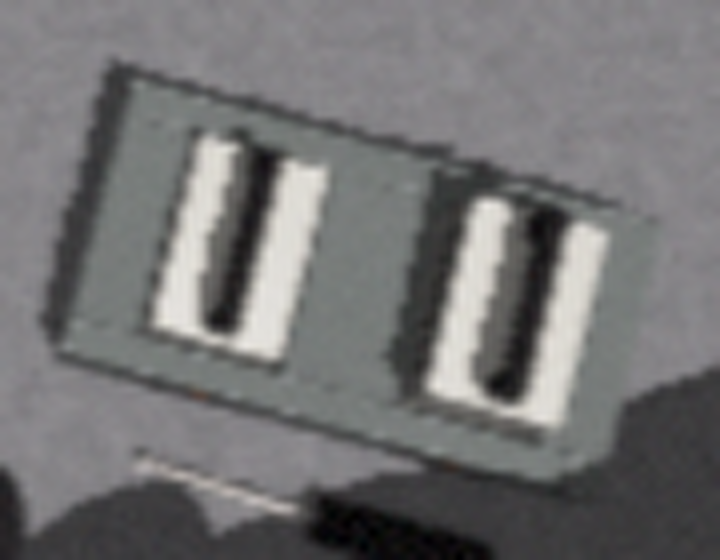

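View pics/s_iso.png

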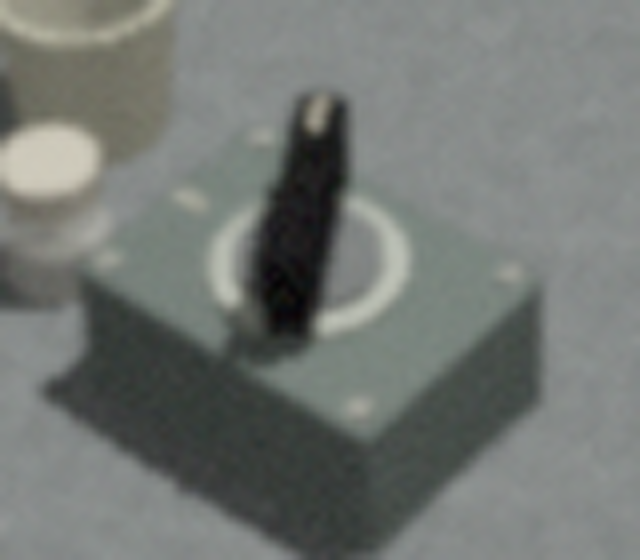

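View pics/s_dock.png

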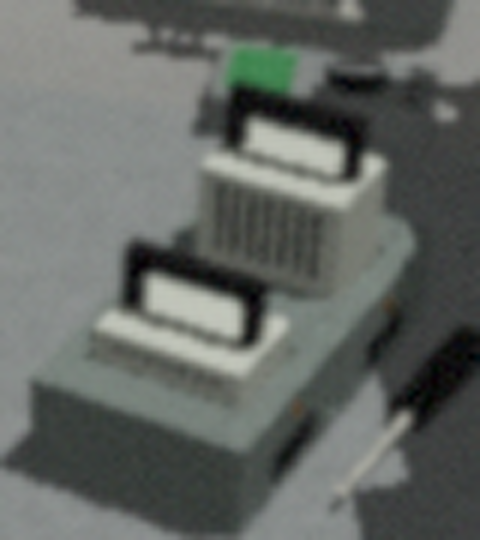

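Tall module is the one at top (326,213) / side (308,172). It stands higher and casts a wall shadow; the one at (291,206) is short. The isolator is the grey box at (198,180), and its bar lies about 65° from the box's long side. Next I triangulate.

```bash
cat > h.py <<'E'
import numpy as np,cv2
from cell import arm
from scipy.spatial.transform import Rotation as R
def P(n,p=None):
    p=p or arm.camera_params(n); Rm=cv2.Rodrigues(np.array(p['rvec']))[0]; return np.array(p['camera_matrix'])@np.c_[Rm,p['tvec']]
def tri(Pa,a,Pb,b):
    X=cv2.triangulatePoints(Pa,Pb,np.array(a,float).reshape(2,1),np.array(b,float).reshape(2,1))[:,0]; X=X[:3]/X[3]
    e=[np.linalg.norm(proj(M,X)-q) for M,q in((Pa,a),(Pb,b))]; return X,np.round(e,1)
def proj(M,X):
    u=M@np.r_[X,1]; return u[:2]/u[2]
def atz(M,px,z):
    A=np.c_[M[:,0],M[:,1],-np.r_[px,1]]; return np.linalg.solve(A,-(M[:,2]*z+M[:,3]))[:2]
def tc(x,y,ox,oy,k): return np.array([ox+(x+.5)/k-.5,oy+(y+.5)/k-.5])
E
python3 - <<'E'
from h import *
np.set_printoptions(precision=4,suppress=True)
T,S=P("top"),P("side")
ti=lambda x,y:tc(x,y,170,140,8); td=lambda x,y:tc(x,y,262,176,8)
si=lambda x,y:tc(x,y,190,230,8); sd=lambda x,y:tc(x,y,260,140,6)
for n,a,b in [("ring",ti(217,319),si(310,260)),("pointer tip",ti(303,288),si(323,95)),
 ("tallbar far",td(548,208),sd(240,92)),("tallbar near",td(500,398),sd(362,120)),
 ("shortbar far",td(262,145),sd(135,243)),("shortbar near",td(220,332),sd(265,285))]:
    print(n,*tri(T,a,S,b))
print("iso corners z60",[atz(T,ti(*c),.06) for c in((185,155),(368,222),(265,490),(82,415))])
print("side iso corners",[atz(S,si(*c),.06) for c in((88,275),(370,437),(540,285),(262,122))])
print("bar tips z.104",atz(T,ti(303,290),.104),atz(T,ti(117,316),.104))
print("dock corners z60",[atz(T,td(*c),.06) for c in((130,75),(655,210),(575,480),(62,350))])
print("side dock",[atz(S,sd(*c),.06) for c in((35,385),(240,450),(415,240))])
print("tall top corners z.12",[atz(T,td(*c),.12) for c in((475,198),(610,232),(560,428),(428,392))])
o=arm.observe(); print(R.from_rotvec(o['ee_rot']).as_matrix(), o['clock'])
M=R.from_rotvec(o['ee_rot']).as_matrix(); p=arm.camera_params("wrist"); Rc=cv2.Rodrigues(p['rvec'])[0]; print("cam in tool",M.T@(-Rc.T@p['tvec']-o['position']),"\n",M.T@Rc.T)
E
```

```text
ring [0.6046 0.2045 0.0673] [0.2 0.2]
pointer tip [0.6139 0.162  0.1028] [0.3 0.3]
tallbar far [ 0.5217 -0.2631  0.1591] [0.9 0.7]
tallbar near [ 0.445  -0.241   0.1657] [0.4 0.3]
shortbar far [ 0.5507 -0.1456  0.1247] [0.7 0.6]
shortbar near [ 0.4724 -0.128   0.1237] [0.3 0.3]
iso corners z60 [array([0.6815, 0.2238]), array([0.6524, 0.1384]), array([0.5273, 0.18  ]), array([0.5594, 0.2647])]
side iso corners [array([0.6774, 0.2266]), array([0.5612, 0.2677]), array([0.5296, 0.1859]), array([0.6492, 0.1368])]
bar tips z.104 [0.6118 0.1615] [0.5979 0.2432]
dock corners z60 [array([ 0.593 , -0.0917]), array([ 0.5373, -0.3319]), array([ 0.4141, -0.295 ]), array([ 0.4665, -0.0631])]
side dock [array([ 0.5879, -0.0904]), array([ 0.4693, -0.0668]), array([ 0.4158, -0.2944])]
tall top corners z.12 [array([ 0.5331, -0.2389]), array([ 0.5197, -0.2978]), array([ 0.4342, -0.2757]), array([ 0.4482, -0.2187])]
[[ 0.4338 -0.901  -0.0006]
 [-0.901  -0.4338  0.001 ]
 [-0.0012  0.0001 -1.    ]] 0.15
cam in tool [ 0.0006 -0.0773 -0.1864] 
 [[ 1.     -0.0016 -0.0002]
 [ 0.0016  0.9592  0.2828]
 [-0.0003 -0.2828  0.9592]]
```

```bash
cat >> h.py <<'E'
np.set_printoptions(precision=4,suppress=True)
def go(pos,yawdeg):
    o=arm.observe(); M=R.from_rotvec(o['ee_rot']); y=np.radians(yawdeg)
    G=R.from_matrix(np.c_[[np.cos(y),np.sin(y),0],[np.sin(y),-np.cos(y),0],[0,0,-1]])
    print("dp",M.inv().apply(np.array(pos)-o['position']),"rot",(M.inv()*G).as_rotvec())
def st():
    o=arm.observe(); M=R.from_rotvec(o['ee_rot']).as_matrix()
    print("t",o['clock'],"p",o['position'],"yaw",np.degrees(np.arctan2(M[1,0],M[0,0])),"z",M[:,2],"F",o['force'],"T",o['ft_torque'],"w",o['width'],"q",o['joints'])
E
python3 -c "
from h import *
go([.605,.204,.26],10)"
```

```text
dp [-0.546  -0.6336 -0.0616] rot [-0.0007  0.0011 -1.2967]
```

```bash
python3 -m pendant '[{"dp":[0,0,-0.06],"rotation":[0,0,0],"fingers":-1},{"dp":[-0.05,-0.058,-0.062],"rotation":[0,0,-0.12],"fingers":-1},{"dp":[-0.09,-0.106,-0.062],"rotation":[0,0,-0.22],"fingers":-1},{"dp":[-0.13,-0.152,-0.062],"rotation":[0,0,-0.32],"fingers":-1},{"dp":[-0.17,-0.2,-0.062],"rotation":[0,0,-0.42],"fingers":-1},{"dp":[-0.21,-0.246,-0.062],"rotation":[0,0,-0.52],"fingers":-1},{"dp":[-0.25,-0.292,-0.062],"rotation":[0,0,-0.62],"fingers":-1},{"dp":[-0.29,-0.338,-0.062],"rotation":[0,0,-0.72],"fingers":-1},{"dp":[-0.33,-0.384,-0.062],"rotation":[0,0,-0.82],"fingers":-1},{"dp":[-0.37,-0.43,-0.062],"rotation":[0,0,-0.92],"fingers":-1},{"dp":[-0.41,-0.476,-0.062],"rotation":[0,0,-1.02],"fingers":-1},{"dp":[-0.45,-0.522,-0.062],"rotation":[0,0,-1.12],"fingers":-1},{"dp":[-0.49,-0.568,-0.062],"rotation":[0,0,-1.2],"fingers":-1},{"dp":[-0.52,-0.605,-0.062],"rotation":[0,0,-1.26],"fingers":-1},{"dp":[-0.546,-0.634,-0.062],"rotation":[0,0,-1.297],"fingers":-1},{"dp":[-0.546,-0.634,-0.062],"rotation":[0,0,-1.297],"fingers":-1},{"dp":[-0.546,-0.634,-0.062],"rotation":[0,0,-1.297],"fingers":-1},{"dp":[-0.546,-0.634,-0.062],"rotation":[0,0,-1.297],"fingers":-1}]'; python3 - <<'E'
from h import *
st()
M=P("wrist");np.save("w1.npy",M); im=arm.get_image("wrist"); cv2.imwrite("pics/w1.png",im)
print(proj(M,[.605,.204,.104]))
cv2.imwrite("pics/top1.png",arm.get_image("top"))
st()
E
```

```text
clock: 2.4
position: [0.6054, 0.2025, 0.2604]
ee_rot: [-3.13, -0.271, 0.001]
force: [0.0, -0.4, -0.2]
width: 1.0
t 2.4 p [0.6054 0.2025 0.2604] yaw 9.912165830318159 z [-0.0006  0.     -1.    ] F [ 0.0496 -0.4125 -0.1734] T [-0.0187 -0.0945  0.0378] w 0.9999677295259494 q [-0.0447  0.4808 -0.5651  1.4076  0.2577  1.3275 -0.4474]
[253.1111 173.8681]
t 2.5 p [0.6054 0.2029 0.2607] yaw 9.922751124346387 z [-0.0002  0.0005 -1.    ] F [ 0.1232  0.0155 -0.149 ] T [ 0.0025 -0.0918  0.0597] w 1.0001285795006403 q [-0.0447  0.4806 -0.5655  1.4073  0.2576  1.3274 -0.4475]
```

View pics/w1.png

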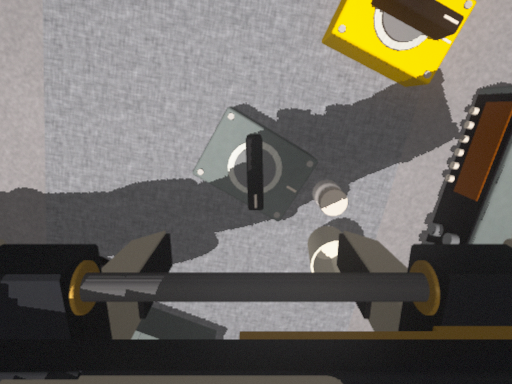

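Wrist view: grey isolator below, bar from about (254,135) to (257,210), yellow box at top right (395,30), jar at (330,197). I'll enlarge this view.

```bash
python3 - <<'E'
from h import *
im=cv2.imread("pics/w1.png"); cv2.imwrite("pics/w1c.png",cv2.resize(im[100:230,185:325],None,fx=5,fy=5,interpolation=cv2.INTER_CUBIC)[:600])
E
```

```text
(no output)
```

View pics/w1c.png

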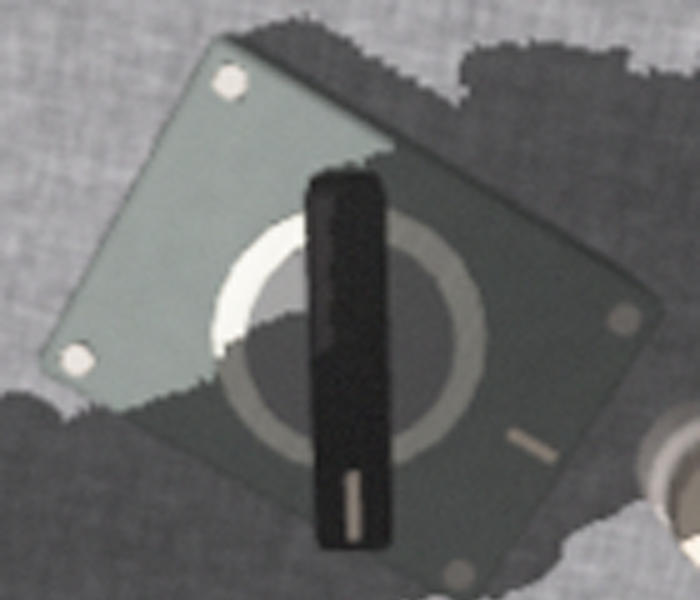

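```bash
python3 - <<'E'
from h import *
M=np.load("w1.npy"); T=P("top"); S=P("side")
c=lambda x,y:tc(x,y,185,100,5)
a,b=[atz(M,c(*p),.104) for p in((346,171),(353,549))]
d=b-a; print("bar",a,b,(a+b)/2,np.linalg.norm(d),np.degrees(np.arctan2(*d[::-1])))
print("ring",atz(M,c(349,338),.064))
k=[atz(M,c(*p),.06) for p in((222,35),(45,352),(660,303))]; print(k)
for u,v in((0,1),(0,2)):
  e=k[v]-k[u]; print(np.linalg.norm(e),np.degrees(np.arctan2(*e[::-1])))
s=[atz(M,c(*p),.06) for p in((230,82),(77,360),(624,320),(458,575))]; print("screws",np.mean(s,0),[np.degrees(np.arctan2(*(e)[::-1])) for e in(s[2]-s[0],s[3]-s[1])])
# height checks from two views
print(tri(M,c(353,549),T,tc(303,288,170,140,8)),tri(M,c(346,171),T,tc(117,316,170,140,8)), tri(M,c(353,549),S,tc(323,97,190,230,8)))
E
```

```text
bar [0.5983 0.2474] [0.6144 0.1633] [0.6064 0.2053] 0.08565120279144525 -79.12262157046115
ring [0.6066 0.2039]
[array([0.5647, 0.2697]), array([0.5324, 0.1867]), array([0.6812, 0.225 ])]
0.08903707272843198 -111.29446966731524
0.12480103619499613 -20.987909531499632
screws [0.6069 0.2027] [np.float64(-20.849206498077066), np.float64(-20.808596805676785)]
(array([0.614 , 0.162 , 0.0995]), array([0.6, 0.1])) (array([0.5994, 0.2458, 0.0917]), array([0.9, 0.2])) (array([0.6145, 0.1628, 0.1027]), array([0., 0.]))
```

```bash
python3 -c "
from h import *
go([.6065,.2042,.076],10.9)"
```

```text
dp [ 0.0013 -0.001   0.1847] rot [-0.0005  0.0001 -0.0171]
```

```bash
python3 -m pendant '[{"dp":[0.001,-0.001,0.05],"rotation":[0,0,-0.017],"fingers":-1},{"dp":[0.001,-0.001,0.1],"rotation":[0,0,-0.017],"fingers":-1},{"dp":[0.001,-0.001,0.14],"rotation":[0,0,-0.017],"fingers":-1},{"dp":[0.001,-0.001,0.17],"rotation":[0,0,-0.017],"fingers":-1},{"dp":[0.001,-0.001,0.185],"rotation":[0,0,-0.017],"fingers":-1},{"dp":[0.001,-0.001,0.185],"rotation":[0,0,-0.017],"fingers":-1},{"dp":[0.001,-0.001,0.185],"rotation":[0,0,-0.017],"fingers":1},{"dp":[0.001,-0.001,0.185],"rotation":[0,0,-0.017],"fingers":1},{"dp":[0.001,-0.001,0.185],"rotation":[0,0,-0.017],"fingers":1},{"dp":[0.001,-0.001,0.185],"rotation":[0,0,-0.017],"fingers":1},{"dp":[0.001,-0.001,0.185],"rotation":[0,0,-0.017],"fingers":1},{"dp":[0.001,-0.001,0.185],"rotation":[0,0,-0.017],"fingers":1}]' 20; python3 -c "
from h import *
st()"
```

```text
clock: 4.0
position: [0.6062, 0.2041, 0.0756]
ee_rot: [-3.127, -0.298, 0.0]
force: [-0.3, 0.5, -0.5]
width: 0.397
t 4.0 p [0.6062 0.2041 0.0756] yaw 10.898399441683809 z [-0.0003  0.0004 -1.    ] F [-0.3338  0.465  -0.5262] T [-0.0819 -0.0803 -0.0023] w 0.39727580966108156 q [-0.0694  0.6347 -0.5211  1.6359  0.3654  0.9696 -0.5253]
```

```bash
python3 -m pendant '[{"dp":[0,0,0],"rotation":[0,0,0],"fingers":1},{"dp":[0,0,0],"rotation":[0,0,0],"fingers":1},{"dp":[0,0,0],"rotation":[0,0,0],"fingers":1},{"dp":[0,0,0],"rotation":[0,0,0],"fingers":1},{"dp":[0,0,0],"rotation":[0,0,0],"fingers":1}]' 20; python3 -c "
from h import *
st()"
```

```text
clock: 4.62
position: [0.6066, 0.2044, 0.0761]
ee_rot: [-3.127, -0.298, -0.001]
force: [-1.0, -0.3, 5.2]
width: 0.004
t 4.625 p [0.6066 0.2044 0.0761] yaw 10.90058515124711 z [ 0.0006  0.0009 -1.    ] F [-0.9771 -0.3463  5.1885] T [ 0.045  -0.1188 -0.0603] w 0.0043682251542437895 q [-0.0694  0.6343 -0.5213  1.6354  0.3654  0.9695 -0.5253]
```

Fingers shut to 0.004, where the bar should have held them at about 0.2. I'll look.

```bash
python3 - <<'E'
from h import *
im=arm.get_image("wrist"); cv2.imwrite("pics/w2.png",im)
s=arm.get_image("side"); cv2.imwrite("pics/s2.png",cv2.resize(s[170:310,160:300],None,fx=4,fy=4,interpolation=cv2.INTER_CUBIC))
st()
E
```

```text
t 4.725 p [0.6066 0.2043 0.0761] yaw 10.89314068961157 z [ 0.0006  0.0009 -1.    ] F [0.4039 1.3128 5.6044] T [ 0.0604 -0.1561 -0.0183] w 0.004145588398586816 q [-0.0694  0.6342 -0.5213  1.6353  0.3654  0.9696 -0.5254]
```

View pics/w2.png

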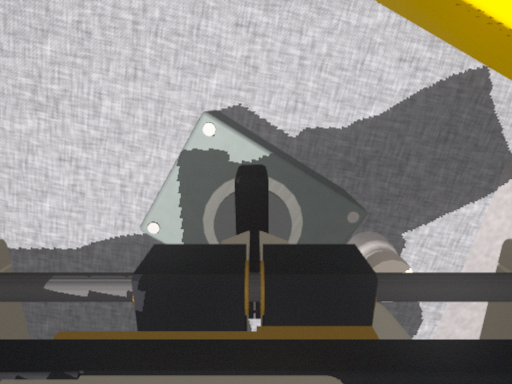

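View pics/s2.png

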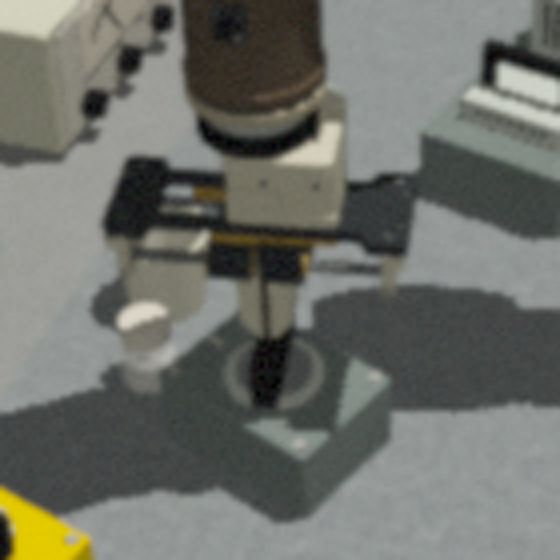

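```bash
python3 - <<'E'
from h import *
o=arm.observe(); p=o['position']
for n,f in(("wrist","pics/w2.png"),("side",None)):
    M=P(n); print(n,[proj(M,p+np.array([0,0,d])) for d in(0,.0188,.028,.047)])
im=cv2.imread("pics/w2.png"); cv2.imwrite("pics/w2c.png",cv2.resize(im[150:280,190:330],None,fx=4,fy=4,interpolation=cv2.INTER_CUBIC))
s=arm.get_image("side"); c=cv2.resize(s[215:300,190:270],None,fx=7,fy=7,interpolation=cv2.INTER_CUBIC)
M=P("side")
for d in(0,.0188,.028,.047):
    u=(proj(M,p+np.array([0,0,d]))-[190,215]+.5)*7; cv2.circle(c,tuple(int(v) for v in u),3,(0,0,255),-1)
cv2.imwrite("pics/s2c.png",c)
E
```

```text
wrist [array([252.9718, 228.7376]), array([252.9468, 241.0887]), array([252.9326, 248.0679]), array([252.8983, 264.9904])]
side [array([227.6835, 259.5101]), array([227.3782, 254.3526]), array([227.2266, 251.7924]), array([226.909 , 246.4274])]
```

View pics/w2c.png

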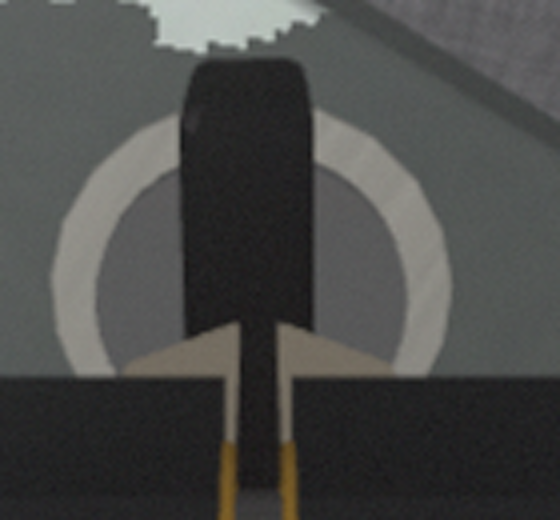

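View pics/s2c.png

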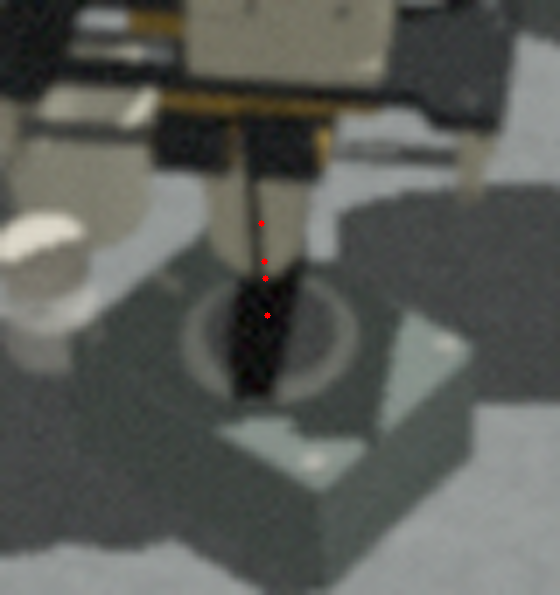

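The shut fingertips look to be on top of the bar, which would put them about 28 mm short of the nominal TCP. I'll raise the hand and measure where the tips really are.

```bash
python3 -m pendant '[{"dp":[0,0,-0.03],"rotation":[0,0,0],"fingers":1},{"dp":[0,0,-0.06],"rotation":[0,0,0],"fingers":1},{"dp":[0,0,-0.06],"rotation":[0,0,0],"fingers":1}]'; python3 - <<'E'
from h import *
st()
p=arm.observe()['position']; M=P("wrist");np.save("w3.npy",M); im=arm.get_image("wrist"); cv2.imwrite("pics/w3c.png",cv2.resize(im[150:280,190:330],None,fx=4,fy=4,interpolation=cv2.INTER_CUBIC))
s=arm.get_image("side"); c=cv2.resize(s[195:280,190:270],None,fx=7,fy=7,interpolation=cv2.INTER_CUBIC)
M=P("side")
for d in(0,.0188,.028,.047):
    u=(proj(M,p+np.array([0,0,d]))-[190,195]+.5)*7; cv2.circle(c,tuple(int(v) for v in u),3,(0,0,255),-1)
cv2.imwrite("pics/s3c.png",c)
st()
E
```

```text
clock: 5.15
position: [0.6077, 0.205, 0.1382]
ee_rot: [-3.126, -0.298, -0.007]
force: [0.4, -0.3, 0.3]
width: 0.006
t 5.15 p [0.6077 0.205  0.1382] yaw 10.88855960321607 z [ 0.004   0.0023 -1.    ] F [ 0.4478 -0.2539  0.3026] T [-0.0301 -0.0958  0.0336] w 0.006248795627730205 q [-0.0541  0.5728 -0.5454  1.5734  0.3242  1.082  -0.4908]
t 5.25 p [0.6063 0.2039 0.1356] yaw 10.889650090576396 z [ 0.0002  0.0003 -1.    ] F [ 0.346   0.0214 -0.6359] T [-0.0222 -0.09   -0.0492] w 0.005647326114070865 q [-0.0543  0.5751 -0.5443  1.5764  0.3247  1.0811 -0.4911]
```

View pics/w3c.png

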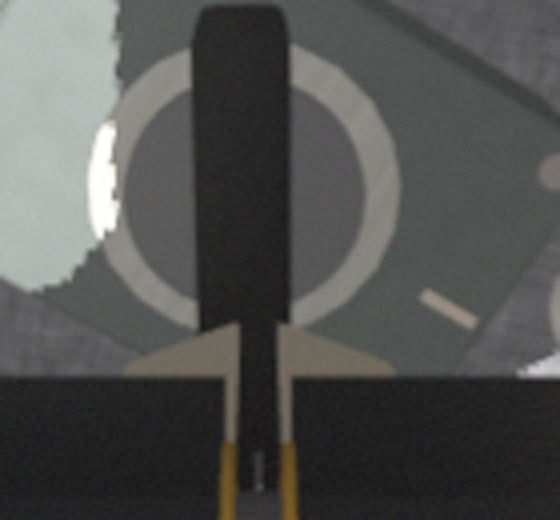

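View pics/s3c.png

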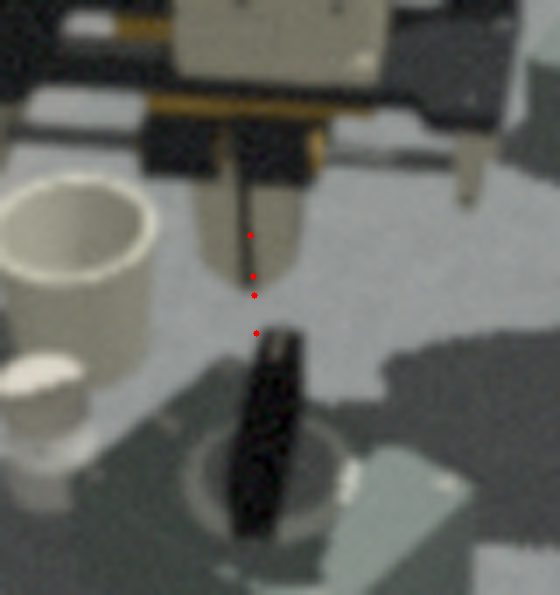

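The true tips sit about 25–28 mm behind the reported TCP. The side view shows it (tips at crop (250,288), nominal TCP at (256,333)), and the contact on the bar top agrees. I'll correct for that, open, and go lower.

```bash
python3 -m pendant '[{"dp":[0,0,0],"rotation":[0,0,0],"fingers":-1},{"dp":[0,0,0],"rotation":[0,0,0],"fingers":-1},{"dp":[0,0,0],"rotation":[0,0,0],"fingers":-1},{"dp":[0,0,0],"rotation":[0,0,0],"fingers":-1},{"dp":[0,0,0],"rotation":[0,0,0],"fingers":-1},{"dp":[0,0,0.01],"rotation":[0,0,0],"fingers":-1},{"dp":[0,0,0.03],"rotation":[0,0,0],"fingers":-1},{"dp":[0,0,0.05],"rotation":[0,0,0],"fingers":-1},{"dp":[0,0,0.065],"rotation":[0,0,0],"fingers":-1},{"dp":[0,0,0.075],"rotation":[0,0,0],"fingers":-1},{"dp":[0,0,0.08],"rotation":[0,0,0],"fingers":-1},{"dp":[0,0,0.085],"rotation":[0,0,0],"fingers":-1},{"dp":[0,0,0.085],"rotation":[0,0,0],"fingers":-1}]'; python3 - <<'E'
from h import *
st()
cv2.imwrite("pics/w4.png",arm.get_image("wrist"))
s=arm.get_image("side"); cv2.imwrite("pics/s4c.png",cv2.resize(s[205:300,180:280],None,fx=6,fy=6,interpolation=cv2.INTER_CUBIC))
E
```

```text
clock: 6.88
position: [0.6064, 0.204, 0.0506]
ee_rot: [-3.127, -0.298, -0.0]
force: [0.5, -0.3, 0.7]
width: 1.001
t 6.875 p [0.6064 0.204  0.0506] yaw 10.885394650024768 z [ 0.0003  0.0004 -1.    ] F [ 0.4605 -0.2697  0.659 ] T [ 0.0056 -0.0861 -0.0296] w 1.0011717475752149 q [-0.077   0.662  -0.5093  1.6569  0.3848  0.9237 -0.5412]
```

View pics/w4.png

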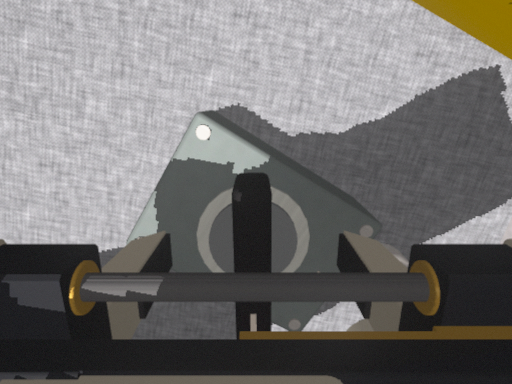

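View pics/s4c.png

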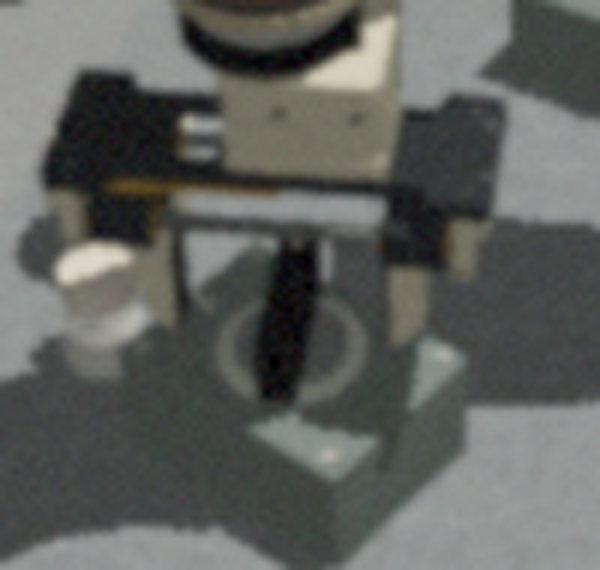

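The fingers straddle the bar, tips just above the box top, no contact. Now I close.

```bash
python3 -m pendant '[{"dp":[0,0,0],"rotation":[0,0,0],"fingers":1},{"dp":[0,0,0],"rotation":[0,0,0],"fingers":1},{"dp":[0,0,0],"rotation":[0,0,0],"fingers":1},{"dp":[0,0,0],"rotation":[0,0,0],"fingers":1},{"dp":[0,0,0],"rotation":[0,0,0],"fingers":1},{"dp":[0,0,0],"rotation":[0,0,0],"fingers":1},{"dp":[0,0,0],"rotation":[0,0,0],"fingers":1},{"dp":[0,0,0],"rotation":[0,0,0],"fingers":1},{"dp":[0,0,0],"rotation":[0,0,0],"fingers":1},{"dp":[0,0,0],"rotation":[0,0,0],"fingers":1}]' 25; python3 -c "
from h import *
st()"
```

```text
clock: 8.22
position: [0.6056, 0.2039, 0.0509]
ee_rot: [3.127, 0.299, -0.001]
force: [-5.3, -2.0, 3.8]
width: 0.192
t 8.225 p [0.6056 0.2039 0.0509] yaw 10.907095169671425 z [-0.0007 -0.0001 -1.    ] F [-5.3124 -1.974   3.8113] T [-0.3644  1.0665  0.1103] w 0.19196697863534248 q [-0.077   0.6612 -0.5098  1.6574  0.3843  0.925  -0.5411]
```

Bar gripped (17.7 mm). Turning anticlockwise.

```bash
python3 -m pendant '[{"dp":[-0.0005,0,0],"rotation":[0,0,-0.1],"fingers":1},{"dp":[-0.0005,0,0],"rotation":[0,0,-0.22],"fingers":1},{"dp":[-0.0005,0,0],"rotation":[0,0,-0.34],"fingers":1},{"dp":[-0.0005,0,0],"rotation":[0,0,-0.46],"fingers":1},{"dp":[-0.0005,0,0],"rotation":[0,0,-0.58],"fingers":1},{"dp":[-0.0005,0,0],"rotation":[0,0,-0.7],"fingers":1},{"dp":[-0.0005,0,0],"rotation":[0,0,-0.8],"fingers":1},{"dp":[-0.0005,0,0],"rotation":[0,0,-0.88],"fingers":1},{"dp":[-0.0005,0,0],"rotation":[0,0,-0.95],"fingers":1},{"dp":[-0.0005,0,0],"rotation":[0,0,-0.99],"fingers":1},{"dp":[-0.0005,0,0],"rotation":[0,0,-1.01],"fingers":1},{"dp":[-0.0005,0,0],"rotation":[0,0,-1.01],"fingers":1}]' 25; python3 -c "
from h import *
st()"
```

```text
clock: 9.72
position: [0.6051, 0.2035, 0.0509]
ee_rot: [-2.593, -1.774, 0.001]
force: [-3.0, -3.2, 4.4]
width: 0.196
t 9.725 p [0.6051 0.2035 0.0509] yaw 68.74072930424695 z [-0.0008 -0.0005 -1.    ] F [-2.972  -3.2423  4.3942] T [-0.4967  0.4639  0.0519] w 0.19594556256849616 q [ 0.0675  0.7296 -0.7566  1.6455  0.5739  1.0024  0.3186]
```

```bash
python3 -m pendant '[{"dp":[0,0,0],"rotation":[0,0,-0.02],"fingers":1},{"dp":[0,0,0],"rotation":[0,0,-0.04],"fingers":1},{"dp":[0,0,0],"rotation":[0,0,-0.04],"fingers":1}]' 25; python3 -c "
from h import *
st()"
```

```text
clock: 10.1
position: [0.6052, 0.2035, 0.0509]
ee_rot: [-2.557, -1.825, 0.001]
force: [-2.8, -1.6, 3.3]
width: 0.193
t 10.1 p [0.6052 0.2035 0.0509] yaw 71.01960063576993 z [-0.0009 -0.0003 -1.    ] F [-2.7951 -1.6293  3.2799] T [-0.2932  0.5065 -0.5868] w 0.19315822894738116 q [ 0.0728  0.7329 -0.7661  1.645   0.5811  1.0061  0.353 ]
```

The moment jumped to 0.59 N m, so it's at the stop. I release, rise and check.

```bash
python3 -m pendant '[{"dp":[0,0,0],"rotation":[0,0,0.02],"fingers":-1},{"dp":[0,0,0],"rotation":[0,0,0.02],"fingers":-1},{"dp":[0,0,0],"rotation":[0,0,0.02],"fingers":-1},{"dp":[0,0,0],"rotation":[0,0,0.02],"fingers":-1},{"dp":[0,0,-0.05],"rotation":[0,0,0.02],"fingers":-1},{"dp":[0,0,-0.1],"rotation":[0,0,0.02],"fingers":-1},{"dp":[0,0,-0.15],"rotation":[0,0,0.02],"fingers":-1},{"dp":[0,0,-0.2],"rotation":[0,0,0.02],"fingers":-1},{"dp":[0,0,-0.2],"rotation":[0,0,0.02],"fingers":-1}]'; python3 - <<'E'
from h import *
st()
cv2.imwrite("pics/w5.png",arm.get_image("wrist"))
# plan to tall
T,S=P("top"),P("side")
go([.49,-.252,.25],75)
E
```

```text
clock: 11.22
position: [0.6069, 0.2053, 0.2555]
ee_rot: [2.574, 1.799, 0.01]
force: [1.1, -0.9, -0.3]
width: 1.002
t 11.225 p [0.6069 0.2053 0.2555] yaw 69.88335417668593 z [ 0.0058  0.0029 -1.    ] F [ 1.1036 -0.9149 -0.3027] T [ 0.0943 -0.1681  0.033 ] w 1.0017784865148835 q [ 0.1124  0.5558 -0.8554  1.4022  0.4204  1.3646  0.4696]
dp [-0.4685  0.048   0.0021] rot [ 0.0022 -0.0017 -0.0894]
```

View pics/w5.png

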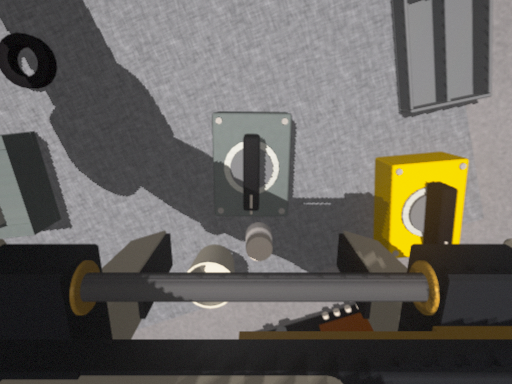

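Handle is now in line with the box's long side (bar and box both vertical in the image, bar at (252,170)). Next I move over the tall module.

```bash
python3 -c "
from h import *
go([.484,-.252,.27],75)"
python3 -m pendant '[{"dp":[-0.05,0.006,-0.01],"rotation":[0,0,-0.01],"fingers":-1},{"dp":[-0.1,0.012,-0.014],"rotation":[0,0,-0.02],"fingers":-1},{"dp":[-0.15,0.018,-0.014],"rotation":[0,0,-0.03],"fingers":-1},{"dp":[-0.2,0.023,-0.014],"rotation":[0,0,-0.04],"fingers":-1},{"dp":[-0.25,0.028,-0.014],"rotation":[0,0,-0.05],"fingers":-1},{"dp":[-0.3,0.034,-0.014],"rotation":[0,0,-0.06],"fingers":-1},{"dp":[-0.35,0.04,-0.014],"rotation":[0,0,-0.07],"fingers":-1},{"dp":[-0.4,0.045,-0.014],"rotation":[0,0,-0.08],"fingers":-1},{"dp":[-0.44,0.05,-0.014],"rotation":[0,0,-0.089],"fingers":-1},{"dp":[-0.469,0.053,-0.014],"rotation":[0,0,-0.089],"fingers":-1},{"dp":[-0.469,0.053,-0.014],"rotation":[0,0,-0.089],"fingers":-1},{"dp":[-0.469,0.053,-0.014],"rotation":[0,0,-0.089],"fingers":-1}]'; python3 - <<'E'
from h import *
st()
np.save("w6.npy",P("wrist")); im=arm.get_image("wrist"); cv2.imwrite("pics/w6.png",im)
cv2.imwrite("pics/w6c.png",cv2.resize(im[90:250,170:340],None,fx=3.75,fy=3.75,interpolation=cv2.INTER_CUBIC))
E
```

```text
dp [-0.4705  0.0424 -0.0179] rot [ 0.0022 -0.0017 -0.0894]
clock: 12.78
position: [0.4942, -0.2534, 0.2653]
ee_rot: [-2.492, -1.912, -0.004]
force: [-0.1, 0.1, 0.1]
width: 0.997
t 12.775 p [ 0.4942 -0.2534  0.2653] yaw 75.0160110991106 z [ 0.0017  0.0021 -1.    ] F [-0.0686  0.0916  0.117 ] T [ 0.1983 -0.1555 -0.0172] w 0.9968033901917649 q [ 1.0115  0.4052 -0.8838  1.5926  0.3197  1.2959  1.3894]
```

View pics/w6.png

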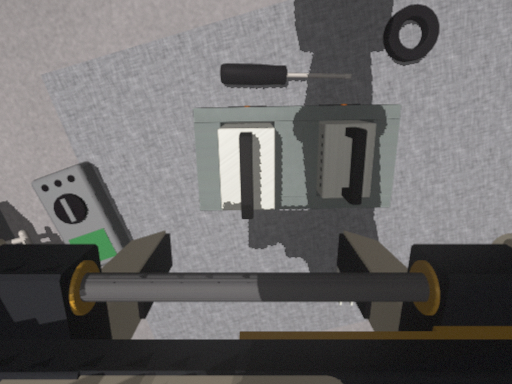

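View pics/w6c.png

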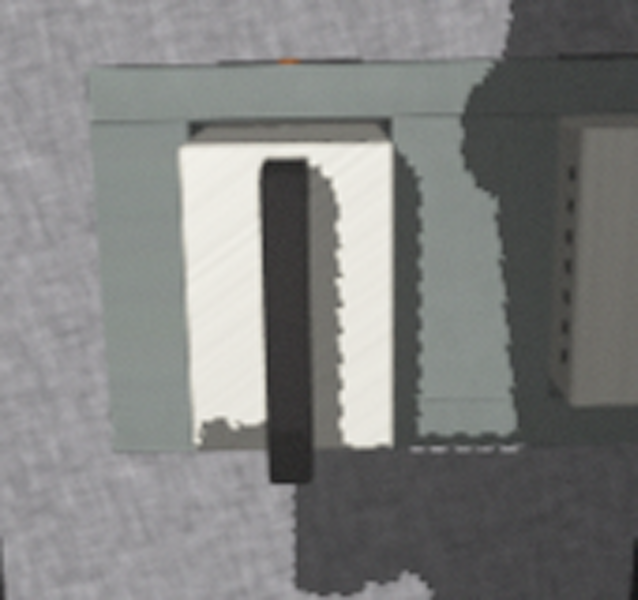

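The wrist view shows the tall module at (247,170) with the taller bar, and the short one at (350,160). Bar ends are at crop (285,160) and (291,482).

```bash
python3 - <<'E'
from h import *
W=np.load("w6.npy");T,S=P("top"),P("side")
c=lambda x,y:tc(x,y,170,90,3.75)
td=lambda x,y:tc(x,y,262,176,8); sd=lambda x,y:tc(x,y,260,140,6)
a,b=[atz(W,c(*q),.16) for q in((285,160),(291,482))]
d=b-a;print(a,b,(a+b)/2,np.linalg.norm(d),np.degrees(np.arctan2(*d[::-1])))
print(tri(W,c(285,160),T,td(500,398)),tri(W,c(285,160),S,sd(362,118)))
print(tri(W,c(291,482),T,td(548,208)),tri(W,c(291,482),S,sd(240,90)))
k=[atz(W,c(*q),.12) for q in((182,142),(392,142),(393,446),(193,446))]
print("modtop",k,np.mean(k,0))
k=[atz(W,c(*q),.06) for q in((92,66),(113,450))]; e=k[1]-k[0]; print("dock",np.degrees(np.arctan2(*e[::-1])))
go([*((a+b)/2),.108],np.degrees(np.arctan2(*d[::-1]))+90)
E
```

```text
[ 0.4435 -0.2475] [ 0.5243 -0.2683] [ 0.4839 -0.2579] 0.08342536318558723 -14.437273542551146
(array([ 0.4463, -0.2491,  0.1236]), array([0.1, 0. ])) (array([ 0.4457, -0.2471,  0.1633]), array([2.8, 0.4]))
(array([ 0.5267, -0.2666,  0.1497]), array([3. , 0.6])) (array([ 0.5219, -0.2684,  0.1578]), array([3. , 0.5]))
modtop [array([ 0.4346, -0.2754]), array([ 0.4497, -0.2196]), array([ 0.5355, -0.2407]), array([ 0.52 , -0.298])] [ 0.485  -0.2584]
dock -14.95674809365114
dp [-0.0078 -0.0092  0.1576] rot [ 0.0015 -0.0023 -0.0086]
```

```bash
python3 -m pendant '[{"dp":[-0.008,-0.009,0.04],"rotation":[0.0015,-0.002,-0.009],"fingers":-1},{"dp":[-0.008,-0.009,0.08],"rotation":[0.0015,-0.002,-0.009],"fingers":-1},{"dp":[-0.008,-0.009,0.11],"rotation":[0.0015,-0.002,-0.009],"fingers":-1},{"dp":[-0.008,-0.009,0.135],"rotation":[0.0015,-0.002,-0.009],"fingers":-1},{"dp":[-0.008,-0.009,0.15],"rotation":[0.0015,-0.002,-0.009],"fingers":-1},{"dp":[-0.008,-0.009,0.157],"rotation":[0.0015,-0.002,-0.009],"fingers":-1},{"dp":[-0.008,-0.009,0.157],"rotation":[0.0015,-0.002,-0.009],"fingers":-1},{"dp":[-0.008,-0.009,0.157],"rotation":[0.0015,-0.002,-0.009],"fingers":-1}]'; python3 - <<'E'
from h import *
st(); go([.4839,-.2579,.108],75.3)
cv2.imwrite("pics/w7.png",arm.get_image("wrist"))
s=arm.get_image("side"); cv2.imwrite("pics/s7c.png",cv2.resize(s[110:230,250:350],None,fx=5,fy=5,interpolation=cv2.INTER_CUBIC))
E
```

```text
clock: 13.82
position: [0.4847, -0.2582, 0.1094]
ee_rot: [2.482, 1.925, 0.001]
force: [0.4, -0.4, 0.8]
width: 1.0
t 13.825 p [ 0.4847 -0.2582  0.1094] yaw 75.58523887742392 z [ 0.0013 -0.0002 -1.    ] F [ 0.4407 -0.3774  0.7652] T [ 0.0487 -0.1613 -0.0292] w 0.9996889528965331 q [ 0.9678  0.5373 -0.8109  1.8205  0.4622  0.9825  1.2827]
dp [ 0.0001 -0.0008  0.0014] rot [ 0.0013 -0.0001  0.005 ]
```

View pics/w7.png

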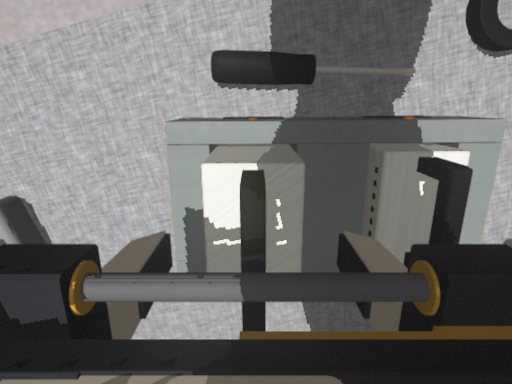

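View pics/s7c.png

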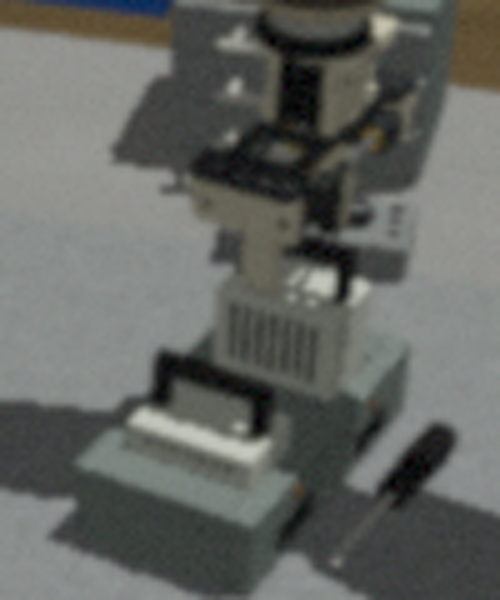

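Bar at (253,250) is centred between the fingers and the side view shows no contact. Closing.

```bash
python3 -m pendant '[{"dp":[0,0,0.001],"rotation":[0,0,0],"fingers":1},{"dp":[0,0,0.001],"rotation":[0,0,0],"fingers":1},{"dp":[0,0,0.001],"rotation":[0,0,0],"fingers":1},{"dp":[0,0,0.001],"rotation":[0,0,0],"fingers":1},{"dp":[0,0,0.001],"rotation":[0,0,0],"fingers":1},{"dp":[0,0,0.001],"rotation":[0,0,0],"fingers":1},{"dp":[0,0,0.001],"rotation":[0,0,0],"fingers":1},{"dp":[0,0,0.001],"rotation":[0,0,0],"fingers":1},{"dp":[0,0,0.001],"rotation":[0,0,0],"fingers":1},{"dp":[0,0,0.001],"rotation":[0,0,0],"fingers":1},{"dp":[0,0,0.001],"rotation":[0,0,0],"fingers":1}]' 35; python3 -c "
from h import *
st()"
```

```text
clock: 15.3
position: [0.4844, -0.2583, 0.1083]
ee_rot: [2.482, 1.924, 0.001]
force: [0.0, -0.9, -1.2]
width: 0.126
t 15.3 p [ 0.4844 -0.2583  0.1083] yaw 75.5739296561369 z [ 0.001  -0.0003 -1.    ] F [ 0.0271 -0.8758 -1.2394] T [ 0.0443 -0.0905 -0.0088] w 0.12600206441046874 q [ 0.9673  0.5384 -0.8099  1.8218  0.4635  0.9805  1.2817]
```

```bash
python3 -m pendant '[{"dp":[0,0,-0.003],"rotation":[0,0,0],"fingers":1},{"dp":[0,0,-0.006],"rotation":[0,0,0],"fingers":1},{"dp":[0,0,-0.01],"rotation":[0,0,0],"fingers":1},{"dp":[0,0,-0.014],"rotation":[0,0,0],"fingers":1},{"dp":[0,0,-0.018],"rotation":[0,0,0],"fingers":1},{"dp":[0,0,-0.02],"rotation":[0,0,0],"fingers":1}]' 35; python3 - <<'E'
from h import *
st()
cv2.imwrite("pics/w8.png",arm.get_image("wrist"))
s=arm.get_image("side"); cv2.imwrite("pics/s8c.png",cv2.resize(s[110:230,250:350],None,fx=5,fy=5,interpolation=cv2.INTER_CUBIC))
E
```

```text
clock: 16.05
position: [0.4846, -0.2584, 0.1286]
ee_rot: [2.482, 1.924, 0.001]
force: [-0.3, -0.1, -4.4]
width: 0.128
t 16.05 p [ 0.4846 -0.2584  0.1286] yaw 75.57429480127543 z [ 0.0014 -0.0005 -1.    ] F [-0.2827 -0.0509 -4.3753] T [ 0.1009 -0.1013 -0.0223] w 0.1275194003757817 q [ 0.9798  0.5159 -0.8249  1.7994  0.4398  1.0188  1.3023]
```

View pics/s8c.png

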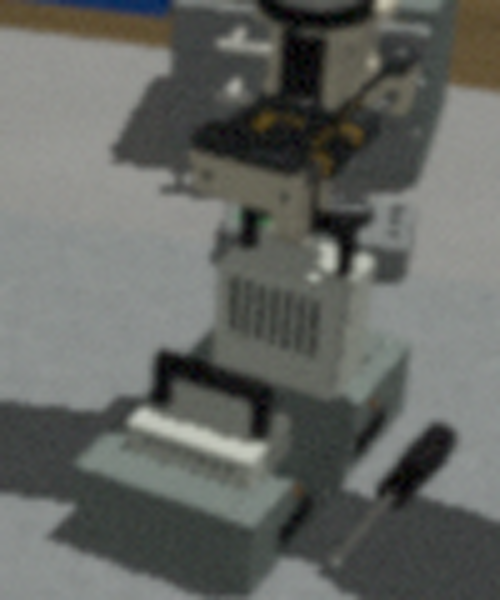

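View pics/w8.png

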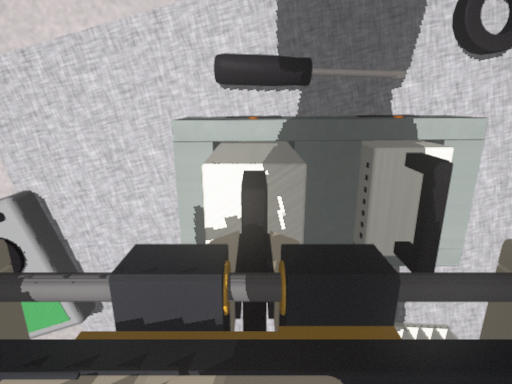

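The module rises with the hand: top face taller and level in the side crop, unchanged in the hand in the wrist view, load about 4.4 N. I continue 8 cm straight up.

```bash
python3 -m pendant '[{"dp":[0,0,-0.003],"rotation":[0,0,0],"fingers":1},{"dp":[0,0,-0.008],"rotation":[0,0,0],"fingers":1},{"dp":[0,0,-0.014],"rotation":[0,0,0],"fingers":1},{"dp":[0,0,-0.021],"rotation":[0,0,0],"fingers":1},{"dp":[0,0,-0.028],"rotation":[0,0,0],"fingers":1},{"dp":[0,0,-0.035],"rotation":[0,0,0],"fingers":1},{"dp":[0,0,-0.042],"rotation":[0,0,0],"fingers":1},{"dp":[0,0,-0.049],"rotation":[0,0,0],"fingers":1},{"dp":[0,0,-0.056],"rotation":[0,0,0],"fingers":1},{"dp":[0,0,-0.063],"rotation":[0,0,0],"fingers":1},{"dp":[0,0,-0.069],"rotation":[0,0,0],"fingers":1},{"dp":[0,0,-0.075],"rotation":[0,0,0],"fingers":1},{"dp":[0,0,-0.08],"rotation":[0,0,0],"fingers":1},{"dp":[0,0,-0.084],"rotation":[0,0,0],"fingers":1},{"dp":[0,0,-0.086],"rotation":[0,0,0],"fingers":1},{"dp":[0,0,-0.086],"rotation":[0,0,0],"fingers":1},{"dp":[0,0,-0.086],"rotation":[0,0,0],"fingers":1},{"dp":[0,0,-0.086],"rotation":[0,0,0],"fingers":1}]' 35; python3 - <<'E'
from h import *
st()
cv2.imwrite("pics/w9.png",arm.get_image("wrist"))
s=arm.get_image("side"); cv2.imwrite("pics/s9c.png",cv2.resize(s[80:300,190:350],None,fx=2.7,fy=2.7,interpolation=cv2.INTER_CUBIC))
cv2.imwrite("pics/t9.png",arm.get_image("top"))
st()
E
```

```text
clock: 18.4
position: [0.4843, -0.2583, 0.2143]
ee_rot: [2.482, 1.924, 0.001]
force: [0.5, -1.5, -3.8]
width: 0.128
t 18.4 p [ 0.4843 -0.2583  0.2143] yaw 75.5725229221719 z [ 0.0011 -0.0003 -1.    ] F [ 0.5238 -1.5307 -3.8304] T [ 0.0883 -0.1239 -0.0275] w 0.1276798166540439 q [ 1.0214  0.4328 -0.8718  1.6877  0.3538  1.1865  1.3793]
t 18.55 p [ 0.4844 -0.2583  0.2144] yaw 75.56724725914934 z [ 0.0013 -0.0004 -1.    ] F [ 0.5606  0.2619 -2.6758] T [ 0.044  -0.0574  0.0353] w 0.12498467014171662 q [ 1.0214  0.4327 -0.8718  1.6876  0.3537  1.1865  1.3793]
```

View pics/s9c.png

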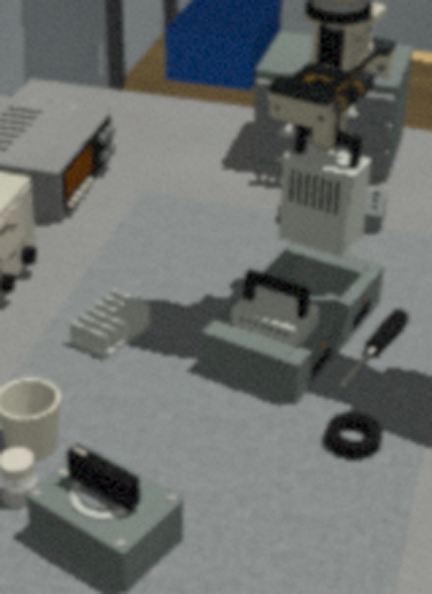

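View pics/w9.png

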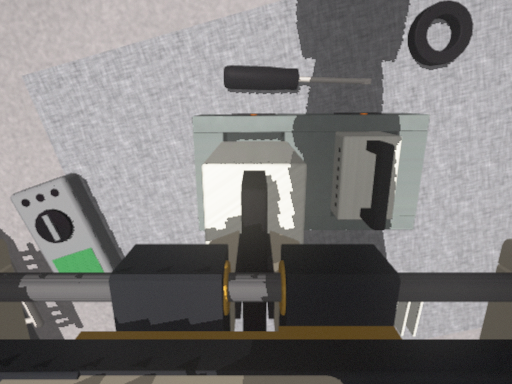

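View pics/t9.png

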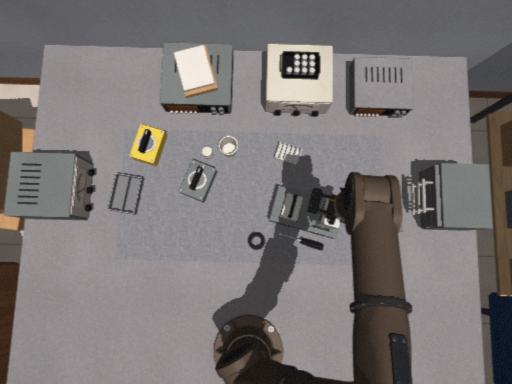

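All checks look good: the bay is empty below the level module, the short module is seated, and the isolator bar is in line with its box. The loose things are at the same pixels as in the first top view. Handing in.

```bash
python3 - <<'E'
from h import *
st(); print(arm.sign_off())
E
```

```text
t 18.55 p [ 0.4844 -0.2583  0.2144] yaw 75.56724725914934 z [ 0.0013 -0.0004 -1.    ] F [ 0.5606  0.2619 -2.6758] T [ 0.044  -0.0574  0.0353] w 0.12498467014171662 q [ 1.0214  0.4327 -0.8718  1.6876  0.3537  1.1865  1.3793]
the job is handed in; nothing more can be done
None
```

I turned the grey isolator's handle about 60° anticlockwise to its off stop. Then I gripped the tall module by its bar and drew it straight up about 106 mm. I handed the job in at 18.6 s with the module held level and still; no verdict is reported.

- **Isolator:** The moment rose to about 0.6 N m at the stop. Afterwards the wrist, side and top views all showed the bar in line with the box's long side.
- **Tall module:** By the hand's rise, its underside is about 55 mm above the dock top. The finger opening stayed at about 11.6 mm on the 12 mm bar, and tool tilt was about 0.001 rad.
- **Everything else:** The short module looked seated, and the loose things I could see in the last pictures looked unmoved. I judged this by eye and did not measure it. The arm hid the hand meter in the last top view, but the wrist view still showed it lying in place.

**What disagreed:**
- **First grasp missed:** The first close on the isolator handle shut on nothing, with the fingers resting on top of the bar at about 5 N. The true fingertips sit about 25–28 mm behind the reported TCP, so I worked that much lower from then on.
- **Position estimates:** My first two-view estimate of the tall bar was about 6 mm off sideways from the close wrist view. I used the wrist value, which the module's top face confirmed.
- **Load reading:** The measured load while holding varied from 2.7 to 4.4 N. I took that as sensor noise around a light module.

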